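# Load and index the gilder's turntable

### The job

The red-banded inkstick is dry: on the drying board, push it well clear of the touching row, leaving the other sticks of the row lying where they are, then pick it up and lay it gently, flat and centred along the empty bay of the gilder's turntable, without dropping it. Turn the turntable so that this bay points squarely at the red pointer and let it come to rest there; the sticks already on it must stay in their bays, and the brush pot, mould stack, jar and bowl must not be disturbed (turning or loading first is up to you).

Things in the scene. Friction and masses are not known exactly. Their poses are not given: they have to be found in the camera images.
- banded: the inkstick to be loaded: black inkstick, a flat bar 100 x 32 x 13 mm, about 60 g (may vary); origin at the centre of its underside, x along its length, y across its width, z up; it alone has a red paper band 24 mm wide round its middle. Starts somewhere in the row on the drying board
- row1: plain black inkstick, a flat bar 100 x 32 x 13 mm, about 60 g (may vary); origin at the centre of its underside, x along its length, y across its width, z up. Lies in the touching row on the drying board
- row2: as row1
- row3: as row1
- board: fixed pale wooden drying board, 260 (x) x 180 (y) mm, top face 20 mm above the bench; origin on the bench under its centre. Four sticks lie flat on it, length along the board's x, touching side by side along y (pitch 32 mm, the row centred), their middles staggered up to 8 mm either way along x; they slide when pushed
- dial (a joint): angle (rad) by which the turntable's dial has turned since the start, counter-clockwise from above positive. It turns endlessly and freely on a bearing (drag about 0.03 N m plus 0.03 N m per rad/s, inertia about 0.02 kg m2): it coasts on a little after a push and is easily nudged. The dial is a pale disc on a cast-iron foot; five bays hold a loose stick each, one is empty
- dial_center (a point): centre of the dial on the disc's top face, 75 mm above the bench. Disc 320 mm in diameter; six radial brown fences, 10 mm wide, 16 mm high, from 25 to 157 mm from the centre, part it into six 60 degree bays; the steel and brass hub in the middle is 52 mm in diameter and rises 22 mm above the disc
- bay0 (a point): middle of the empty bay: on the disc's top face, on the bay's centreline, 100 mm from the dial's centre; x points radially outward, z up. Turns with the dial. A stick properly loaded lies along the centreline with the middle of its underside here; the fences stand 30 degrees to either side, leaving some 37 mm between stick and fence here
- bay_mark (a point): point on the dial's rim at the end of the empty bay's centreline (160 mm from the centre, level with the disc's top face); a short red line on the disc ends there
- pointer (a point): point on the dial's rim opposite the fixed red pointer plate that stands on a brass arm of the turntable's foot; 160 mm from the dial's centre, 75 mm above the bench; the plate, 24 mm long (radially) and 20 mm wide, has its inner edge 3 mm outside the rim, centred on this point, its top 1 mm above the disc's
- brush_pot: bystander: white pot 68 mm in diameter, 85 mm high, with brushes rising to 195 mm that stay within 45 mm of the pot's axis; origin under its centre, stands loose
- moulds: bystander: loose stack of three wooden moulds, about 75 x 160 mm and 84 mm high (longer side along its y); origin under its centre
- gold_jar: bystander: gold jar with steel cap, 60 mm in diameter, 70 mm high; origin under its centre
- wash_bowl: bystander: blue bowl 90 mm in diameter, 45 mm high; origin under its centre
- dial_stick1: black inkstick, a flat bar 100 x 32 x 13 mm, about 60 g (may vary); origin at the centre of its underside, x along its length, y across its width, z up. Lies in bay 1 of the dial (gilt border)
- bay1 (a point): middle of bay 1, 60 degrees counter-clockwise from bay0, likewise 100 mm from the centre on the disc's top face; turns with the dial (axes as the dial's: parallel to bay0's)
- dial_stick2: black inkstick, a flat bar 100 x 32 x 13 mm, about 60 g (may vary); origin at the centre of its underside, x along its length, y across its width, z up. Lies in bay 2 of the dial (gilt border)
- bay2 (a point): middle of bay 2, 120 degrees counter-clockwise from bay0, likewise 100 mm from the centre on the disc's top face; turns with the dial (axes as the dial's: parallel to bay0's)
- dial_stick3: black inkstick, a flat bar 100 x 32 x 13 mm, about 60 g (may vary); origin at the centre of its underside, x along its length, y across its width, z up. Lies in bay 3 of the dial (plain)
- bay3 (a point): middle of bay 3, 180 degrees counter-clockwise from bay0, likewise 100 mm from the centre on the disc's top face; turns with the dial (axes as the dial's: parallel to bay0's)
- dial_stick4: black inkstick, a flat bar 100 x 32 x 13 mm, about 60 g (may vary); origin at the centre of its underside, x along its length, y across its width, z up. Lies in bay 4 of the dial (plain)
- bay4 (a point): middle of bay 4, 240 degrees counter-clockwise from bay0, likewise 100 mm from the centre on the disc's top face; turns with the dial (axes as the dial's: parallel to bay0's)
- dial_stick5: black inkstick, a flat bar 100 x 32 x 13 mm, about 60 g (may vary); origin at the centre of its underside, x along its length, y across its width, z up. Lies in bay 5 of the dial (plain)
- bay5 (a point): middle of bay 5, 300 degrees counter-clockwise from bay0, likewise 100 mm from the centre on the disc's top face; turns with the dial (axes as the dial's: parallel to bay0's)
There are look-alikes about, which are no part of the job. What is shaped like the dial_stick2 but blue or pink is not meant.

How it is judged:
By the outcome, as a careful person would: the job done as asked, in the order asked, and still so for the second after the job is handed in, with the robot touching nothing.
It also fails if it takes over 72 s, if anything falls off the work surface, if the arm or the gripper's body presses on something with over 40 N, if the wrist force passes 120 N, or if a joint passes its speed limit or range.

### The arm

A 6-joint arm with a two-finger parallel gripper is mounted at the origin on the work surface. World frame = base frame: x ahead of the robot, y to its left, z up, the work surface at z = 0. Lengths are in m, angles in rad, forces in N, time in s.
With the tool pointing down it reaches from about 0.325 to 0.775 m from the base axis. Payload 9.3 kg.
Tool frame: the origin (TCP) lies midway between the tips of the shut fingers; the grasp point (between the pads) lies bot.grip_point_offset behind it (bot.grip_point_offset is the distance from the TCP to the grasp point, in m); x points along the fingers, z is the direction in which the jaws open and shut, and the axes are right-handed (so a half turn about x gives the same grasp; the last joint's range is limited). The gripper opens to 85 mm and grips with 20 to 120 N. Pads are 22 mm wide; open, the fingers measure 114 mm over their backs; the gripper's body (76 mm by 85 mm) begins 54 mm behind the grasp point. The pads swing forward as they close: fully open they stand 13 mm farther back than shut.
Start: joints at [1.133, 0.259, 0.021, 1.334, 0, 1.418], TCP at [0.155, 0.528, 0.231] pointing down, gripper open.
Joint ranges: [-3.04, 3.04], [-0.91, 1.82], [-1.04, 1.36], [-1.92, 1.95], [-1.52, 1.45], [-3.14, 3.14]. Speed limits (rad/s): [2.22, 2.22, 2.79, 3.14, 3.14, 3.14].

### API

Orientations are given as a unit quaternion [w, x, y, z].
In Python, from station import readout, optics, workorder, bot gives the robot as it stands.
- The arm moves only by the tool jog_arm, never from a script. Its argument "rows" is a list of rows, each a list of 3 entries, a list of its own where there are three numbers: the shift along the tool's x, y, z in mm, then the turn, a rotation vector about the tool's x, y, z in rad, then the opening in per cent of the stroke, from 0 (shut) to 100 (fully open). A call has 1 to 8 rows; each row shifts and turns the commanded pose from where the row before left it, along the tool's axes as they then stand; what a row does not reach is not made up. A row lasts 1/8 s, in which the tool goes at most 62.5 mm and 10.7 degrees, less where a joint would pass 70% of its speed; a pose out of reach is approached as far as the arm can. A call is refused whole if a number of a shift passes 62.5 or a number of a turn 0.188, either way. A call with a gripper value outside its range is refused whole. The fingers move at their own pace and stop on an object; "squeeze" is the grip in N (left out, the last holds). Time passes only in rows, so rows that do not move let the fingers close. It gives the time, the measured TCP pose, the force and the opening at its end, in the units of the state.
- readout.get_obs(): the state, without advancing time (a new reading comes with each control period).
- optics.read_camera(name): name is "side" or "top"; returns a dict with "img" (400x640x3 uint8, blue, green, red), "intrinsics" (3x3 intrinsics, pixels), "eye" and "rotation" of the camera in the world. Camera axes: x right, y up, looking along -z (the intrinsics and any distortion apply to the point x, -y, -z); pixel columns grow to the right and rows downward; lengths in m; the calibration is good to about 2 mm. A picture is of the moment at which its call begins. There is no depth.
- workorder.finish_job(): hands the job in, once; it reports no verdict.
The state is a dict: "t": time; "q": joint angles; "joint_vel": joint speeds; "tau": joint torques, N m; "tcp_pos": TCP position; "tool_rot": TCP orientation; "force": force on the tool from outside, world axes, zero at the start; "ft_torque": the same for the moment, N m; "opening": opening from 0.0 (shut) to 1.0 (fully open).
Only numpy, scipy, OpenCV 4.12 (cv2) and the standard library are available. Lean on these libraries where they do the work, as an engineer would, in place of code of your own. Each camera call takes 0.05 s, during which the arm holds its last target. There are 200 camera calls.

## Working session

There is one attempt and no reset: what is moved stays moved. The work goes in short steps, Python scripts to look and compute and a tool call to move; the robot and the scene stay as the last step left them, time stands still between calls to the robot, and variables do not carry over. Pictures are saved under pics/ and viewed, about 8 in all and at most 12, crops included, and the job is handed in when it is done.

Besides the shell and the picture viewer there is one more tool, called after "Emit:" in YAML: its name, and indented under it one key for each argument. jog_arm: Moves the arm, as the interface text tells. Its arguments: {"type":"object","properties":{"rows":{"type":"array"},"squeeze":{"type":"number"}},"required":["rows"]}

```bash
ls; mkdir -p pics; python3 - <<'E'
from station import readout, optics, workorder, bot
import cv2
print(readout.get_obs(), bot.grip_point_offset)
for n in("top","side"):
    c=optics.read_camera(n); cv2.imwrite(f"pics/{n}0.png",c["img"]); print(n,c["intrinsics"],c["eye"],c["rotation"],[k for k in c])
E
```

```text
pics
{'t': 0.0, 'q': array([1.13341935e+00, 2.59190051e-01, 2.07239205e-02, 1.33370727e+00,
       2.63062406e-05, 1.41819304e+00]), 'joint_vel': array([ 0.00047286, -0.00046487,  0.00088038,  0.00041302, -0.00100521,
        0.00028434]), 'tau': array([ 2.58927173e-06, -5.55642164e+01,  3.44526172e+01,  1.36069834e-02,
       -1.25045935e-04, -4.68424480e-05]), 'tcp_pos': array([0.15438747, 0.52757471, 0.23065245]), 'tool_rot': array([ 0.56545916, -0.42420795,  0.56632689,  0.42376574]), 'force': array([-1.00199186, -0.03070172,  0.63559315]), 'ft_torque': array([ 0.06308421, -0.02180704, -0.0013547 ]), 'opening': 1.0021258062960725} 0.0187
top [[423.41133554   0.         321.60284274]
 [  0.         423.41133554 204.97156806]
 [  0.           0.           1.        ]] [0.44166859 0.00874746 1.26558043] [-0.69807085 -0.02042365  0.04036516  0.71459822] ['img', 'intrinsics', 'eye', 'rotation']
side [[453.2790016    0.         321.74412202]
 [  0.         453.2790016  199.14503731]
 [  0.           0.           1.        ]] [0.22300665 0.93051665 0.89710775] [-0.13243036 -0.069686    0.41809186  0.895994  ] ['img', 'intrinsics', 'eye', 'rotation']
```

View pics/top0.png

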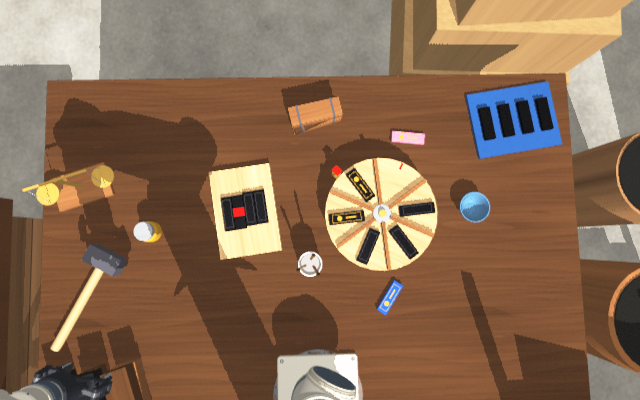

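View pics/side0.png

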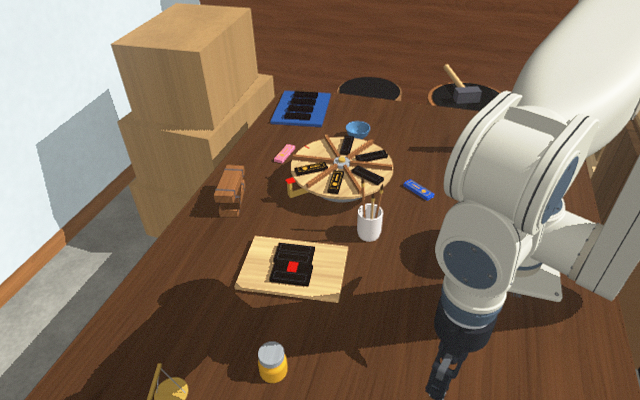

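Candidates for the target in the top view:
- Row on the board: black sticks at about (228–262, 212). The one with the red band is at (239, 212).
- Dial sticks: (360,184), (346,217), (368,246), (404,241), (417,209).
- Blue tray sticks: (515,115).
- Look-alikes: pink (408,137) and blue (390,297).

I choose the red-banded stick at (239,212), second from the left in the row. The empty bay is at about (400,170), and the pointer is the red plate at (337,171).

```bash
cat > h.py <<'E'
import numpy as np, cv2
from scipy.spatial.transform import Rotation as R
from station import readout, optics, workorder, bot
def rot(q): return R.from_quat([q[1],q[2],q[3],q[0]]).as_matrix()
def ray(c,px,z):
    px=np.atleast_2d(np.asarray(px,float)); K=c["intrinsics"]
    d=np.c_[(px[:,0]-K[0,2])/K[0,0],-(px[:,1]-K[1,2])/K[1,1],-np.ones(len(px))]@rot(c["rotation"]).T
    e=np.asarray(c["eye"]); return e+d*((z-e[2])/d[:,2])[:,None]
def proj(c,p):
    v=(np.atleast_2d(p)-c["eye"])@rot(c["rotation"]); K=c["intrinsics"]
    return np.c_[K[0,0]*v[:,0]/-v[:,2]+K[0,2],K[1,1]*-v[:,1]/-v[:,2]+K[1,2]]
def red(c):
    h=cv2.cvtColor(c["img"],cv2.COLOR_BGR2HSV)
    return ((h[...,0]<6)|(h[...,0]>174))&(h[...,1]>190)&(h[...,2]>110)
def blobs(m,amin=3):
    n,l,s,ce=cv2.connectedComponentsWithStats(m.astype(np.uint8))
    return [(s[i][4],ce[i].round(1),l==i) for i in range(1,n) if s[i][4]>=amin]
E
python3 - <<'E'
from h import *
np.set_printoptions(precision=4,suppress=True)
c=optics.read_camera("top"); s=optics.read_camera("side"); im=c["img"]
for n,k in(("top",c),("side",s)):
    print(n,[(a,b) for a,b,_ in blobs(red(k))])
# disc: pale mask
h=cv2.cvtColor(im,cv2.COLOR_BGR2HSV)
print("px samples",h[225,215],h[190,395],h[175,222], h[262,382])
pale=((h[...,0]>10)&(h[...,0]<35)&(h[...,2]>150)&(h[...,1]<150)).astype(np.uint8)
for x0,x1,z in((200,290,.02),(318,445,.075)):
    m=np.zeros_like(pale); m[140:280,x0:x1]=pale[140:280,x0:x1]
    cs=max(cv2.findContours(m,0,1)[0],key=cv2.contourArea); 
    print(cv2.minAreaRect(cs),cv2.fitEllipse(cv2.convexHull(cs)))
    w=ray(c,cs[:,0],z)[:,:2].astype(np.float32); print("world",cv2.minAreaRect(w),cv2.minEnclosingCircle(w))
a=cv2.resize(im[155:265,200:290],None,fx=6,fy=6,interpolation=cv2.INTER_NEAREST)[:600]
b=cv2.resize(im[150:280,320:445],None,fx=3,fy=3,interpolation=cv2.INTER_CUBIC)
a=cv2.resize(a,(400,int(a.shape[0]*400/a.shape[1])))
o=np.zeros((max(len(a),len(b)),400+b.shape[1],3),np.uint8); o[:len(a),:400]=a; o[:len(b),400:]=b
cv2.imwrite("pics/crop1.png",o); print(o.shape)
E
```

```text
top [(np.int32(67), array([336.2, 169.6])), (np.int32(5), array([400.8, 166. ])), (np.int32(105), array([238.4, 211.5]))]
side [(np.int32(46), array([290.1, 180.1])), (np.int32(106), array([292.2, 266.3]))]
px samples [ 12 142 135] [ 26  67 255] [ 26  71 255] [ 27  59 255]
((244.93003845214844, 211.00997924804688), (89.37828826904297, 62.93250274658203), 81.8698959350586) ((245.85519409179688, 210.1936798095703), (79.8560562133789, 114.62274169921875), 173.59332275390625)
world ((0.537188708782196, 0.19775423407554626), (0.26311051845550537, 0.18345880508422852), 7.341180324554443) ((0.5375133752822876, 0.1982458084821701), 0.15762807428836823)
((381.0, 214.0), (113.435302734375, 112.44890594482422), 80.53767395019531) ((381.0448913574219, 213.9871063232422), (112.75721740722656, 114.24940490722656), 148.49217224121094)
world ((0.5164062976837158, -0.1939627230167389), (0.31860625743865967, 0.32273781299591064), 87.2352523803711) ((0.5162291526794434, -0.19538956880569458), 0.16274498403072357)
(444, 775, 3)
```

View pics/crop1.png

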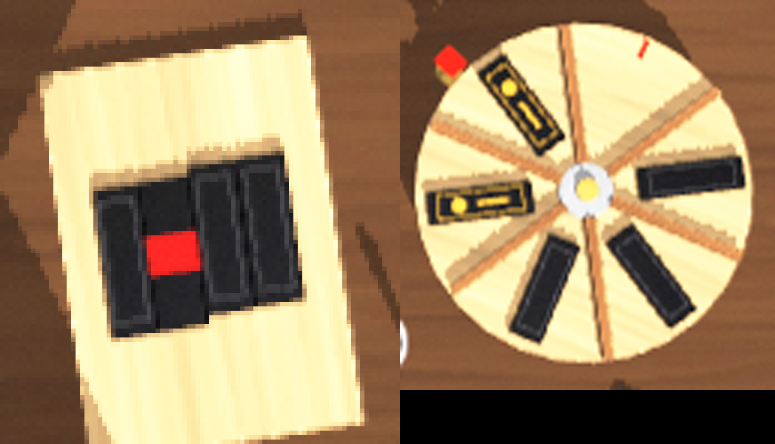

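```bash
cat >> h.py <<'E'
def zyaw():
    M=rot(readout.get_obs()["tool_rot"]); return np.degrees(np.arctan2(M[1,2],M[0,2])), M
def plan(p,yaw,n,p0=None,y0=None):
    """constant row (shift mm, turn about tool x) to TCP p with jaw axis at yaw deg (mod 180), n rows"""
    o=readout.get_obs(); yw,M=zyaw(); p0=o["tcp_pos"] if p0 is None else np.array(p0); y0=yw if y0 is None else y0
    d=(yaw-y0+90)%180-90; th=-np.radians(d)/n   # tool x is down
    X=np.array([0,0,-1.]);Z=np.array([np.cos(np.radians(y0)),np.sin(np.radians(y0)),0]);Mm=np.c_[X,np.cross(Z,X),Z]
    S=sum(R.from_rotvec([k*th,0,0]).as_matrix() for k in range(n))
    s=np.linalg.solve(S,Mm.T@(np.array(p)-p0))*1e3
    print("n",n,"shift",s.round(1),"turn",round(th,4),"yaw",round(y0,2),"->",round(y0+d,2)); return y0+d
def redw(c,x,y,r=8):
    i=c["img"][y-r:y+r+1,x-r:x+r+1].astype(float); w=np.clip(i[...,2]-np.maximum(i[...,0],i[...,1])-90,0,None)
    g=np.mgrid[y-r:y+r+1,x-r:x+r+1]; return np.array([(w*g[1]).sum(),(w*g[0]).sum()])/w.sum()
E
python3 - <<'E'
from h import *
np.set_printoptions(precision=4,suppress=True)
c=optics.read_camera("top");s=optics.read_camera("side")
C=np.array([.5163,-.1945])
p=ray(c,redw(c,336,170),.076)[0,:2]; m=ray(c,redw(c,401,166,6),.075)[0,:2]
for n,q in(("ptr",p),("mark",m)): d=q-C; print(n,q,np.hypot(*d),np.degrees(np.arctan2(d[1],d[0])))
bt=blobs(red(c),40)[1]; r=cv2.minAreaRect(np.argwhere(bt[2])[:,::-1].astype(np.float32)); print(r,ray(c,r[0],.033),ray(c,redw(c,238,212,9),.033))
# board axis and sticks (row outline)
g=cv2.cvtColor(c["img"],cv2.COLOR_BGR2GRAY); m=np.zeros_like(g); m[180:245,212:275]=g[180:245,212:275]<70; m|=bt[2].astype(np.uint8)
k=max(cv2.findContours(m,0,1)[0],key=cv2.contourArea); w=ray(c,k[:,0],.033)[:,:2].astype(np.float32); print("row",cv2.minAreaRect(w))
print("pot",ray(c,[[310,262]],.085), "dirs",zyaw()[0])
sb=blobs(red(s),60)[0]; print("side band",ray(s,sb[1],.031))
print(proj(c,[readout.get_obs()["tcp_pos"]]))
E
```

```text
ptr [ 0.6427 -0.0706] 0.17701414667503854 44.42787316829071
mark [ 0.6507 -0.255 ] 0.1473982570897888 -24.223296537827004
((238.5, 211.5), (9.0, 11.0), 90.0) [[0.5339 0.2144 0.033 ]] [[0.5337 0.2146 0.033 ]]
row ((0.5387663841247559, 0.19773182272911072), (0.10265763849020004, 0.1256243735551834), 7.781729698181152)
pot [[0.3855 0.0101 0.085 ]] dirs 73.68009416293775
side band [[0.535  0.2172 0.031 ]]
[[ 90.9072 370.2651]]
```

The close crop confirms that the red band is on the second stick from the left, with its centre near (0.534, 0.214) and the board's yaw about 7.6°. I'll push it endways towards +x with shut fingers, 22 mm side across the slot.

```bash
python3 - <<'E'
from h import *
plan([.4567,.2039,.09],7.6,8)
E
```

```text
n 8 shift [ 17.6 -58.5  -1.8] turn 0.1442 yaw 73.68 -> 7.6
```

Emit:
jog_arm:
  rows:
    - [[17.6,-58.5,-1.8],[0.1442,0,0],0]
    - [[17.6,-58.5,-1.8],[0.1442,0,0],0]
    - [[17.6,-58.5,-1.8],[0.1442,0,0],0]
    - [[17.6,-58.5,-1.8],[0.1442,0,0],0]
    - [[17.6,-58.5,-1.8],[0.1442,0,0],0]
    - [[17.6,-58.5,-1.8],[0.1442,0,0],0]
    - [[17.6,-58.5,-1.8],[0.1442,0,0],0]
    - [[17.6,-58.5,-1.8],[0.1442,0,0],0]

```text
t: 1.3
tcp_pos: [0.4577, 0.2021, 0.0899]
tool_rot: [0.706, -0.045, 0.705, 0.045]
force: [0.2, 0.2, 0.3]
opening: 0.002
```

```bash
python3 - <<'E'
from h import *
c=optics.read_camera("top")
o=readout.get_obs(); print(o["t"],o["tcp_pos"],o["opening"],zyaw()); y=plan([.4567,.2039,.0245],7.6,4)
E
```

```text
1.35 [0.45765826 0.19643443 0.08778024] -0.0010482496939965102 (np.float64(6.690231596641001), array([[-0.00219474, -0.11650886,  0.99318723],
       [-0.00341366,  0.99318471,  0.11650102],
       [-0.99999176, -0.00313471, -0.0025775 ]]))
n 4 shift [15.8  1.9 -0. ] turn -0.004 yaw 6.69 -> 7.6
```

Emit:
jog_arm:
  rows:
    - [[0,0,0],[0,0,0],0]
    - [[0,0,0],[0,0,0],0]
    - [[0,0,0],[0,0,0],0]

```text
t: 1.72
tcp_pos: [0.4566, 0.205, 0.0909]
tool_rot: [0.706, -0.048, 0.705, 0.048]
force: [-0.4, -0.1, -0.7]
opening: 0.004
```

```bash
python3 - <<'E'
from h import *
o=readout.get_obs(); print(o["t"],o["tcp_pos"],zyaw()[0]); y=plan([.4567,.2039,.0245],7.6,4)
E
```

```text
1.725 [0.45661118 0.20504048 0.0908977 ] 7.727519142504152
n 4 shift [16.6 -0.3 -0. ] turn 0.0006 yaw 7.73 -> 7.6
```

Emit:
jog_arm:
  rows:
    - [[22,0,0],[0,0,0],0]
    - [[22,0,0],[0,0,0],0]
    - [[15,0,0],[0,0,0],0]
    - [[6.5,0,0],[0,0,0],0]
    - [[0,0,0],[0,0,0],0]
    - [[0,0,5],[0,0,0],0]
    - [[0,0,5],[0,0,0],0]
    - [[0,0,5],[0,0,0],0]

```text
t: 2.72
tcp_pos: [0.4723, 0.2059, 0.0253]
tool_rot: [0.706, -0.047, 0.705, 0.047]
force: [-1.0, -0.5, -0.2]
opening: -0.003
```

Emit:
jog_arm:
  rows:
    - [[0,0,7],[0,0,0],0]
    - [[0,0,9],[0,0,0],0]
    - [[0,0,9],[0,0,0],0]
    - [[0,0,9],[0,0,0],0]
    - [[0,0,9],[0,0,0],0]
    - [[0,0,9],[0,0,0],0]
    - [[0,0,5],[0,0,0],0]
    - [[0,0,0],[0,0,0],0]

```text
t: 3.72
tcp_pos: [0.5288, 0.2134, 0.0249]
tool_rot: [0.706, -0.047, 0.705, 0.047]
force: [-1.0, -0.3, 0.5]
opening: 0.002
```

```bash
python3 - <<'E'
from h import *
c=optics.read_camera("top");s=optics.read_camera("side")
o=readout.get_obs(); print(o["tcp_pos"],zyaw()[0],o["force"])
a=cv2.resize(c["img"][135:265,195:290],None,fx=4,fy=4); b=cv2.resize(s["img"][210:310,220:370],(400,267))
q=np.zeros((520,780,3),np.uint8); q[:,:380]=a; q[:267,380:]=b; cv2.imwrite("pics/push1.png",q)
E
```

```text
[0.52854294 0.21336839 0.02480691] 7.581012910901923 [-0.6621333  -0.08575759 -0.37322377]
```

View pics/push1.png

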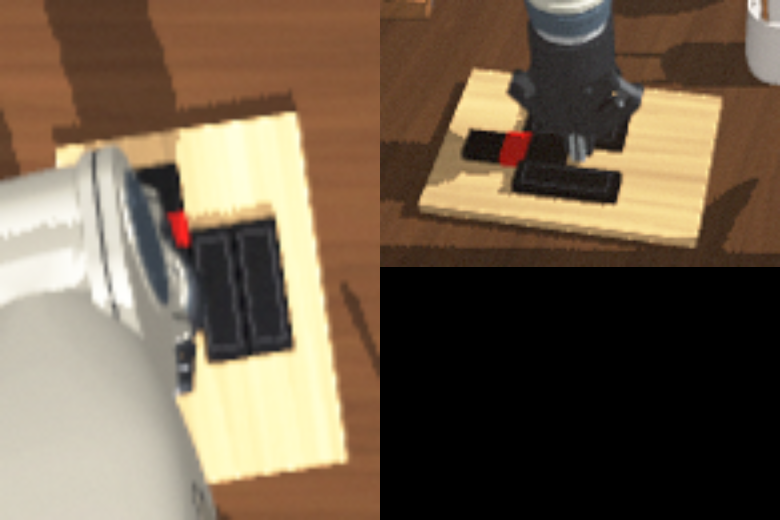

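The push is working: the banded stick slides out straight, and its neighbours haven't moved. I'll carry on.

Emit:
jog_arm:
  rows:
    - [[0,0,6],[0,0,0],0]
    - [[0,0,9],[0,0,0],0]
    - [[0,0,9],[0,0,0],0]
    - [[0,0,9],[0,0,0],0]
    - [[0,0,9],[0,0,0],0]
    - [[0,0,5],[0,0,0],0]
    - [[0,0,0],[0,0,0],0]
    - [[0,0,0],[0,0,0],0]

```text
t: 4.82
tcp_pos: [0.5745, 0.2195, 0.0249]
tool_rot: [0.705, -0.047, 0.706, 0.047]
force: [0.3, 0.2, 0.2]
opening: 0.001
```

```bash
python3 - <<'E'
from h import *
c=optics.read_camera("top");s=optics.read_camera("side")
o=readout.get_obs(); print(o["tcp_pos"],zyaw()[0],o["force"])
u=np.array([np.cos(np.radians(7.6)),np.sin(np.radians(7.6))]);v=np.array([-u[1],u[0]])
for k,z in((c,.033),(s,.031)):
    for b in blobs(red(k),20):
        w=ray(k,b[1],z)[0,:2]; d=w-[.537,.198]; print(b[0],b[1],w,"board uv",d@u,d@v)
E
```

```text
[0.57448821 0.21948613 0.02503237] 7.5870808314452605 [-0.01314401  0.52602634 -0.56119146]
70 [336.3 169.6] [ 0.65118318 -0.0732521 ] board uv 0.07730531970345941 -0.2839707484822006
29 [237.2 175.3] [0.64011363 0.2173968 ] board uv 0.10477317963520932 0.005588973551502429
30 [291.4 179.9] [ 0.66117683 -0.12096762] board uv 0.0809004991198326 -0.3325888456851651
109 [251.8 263.5] [0.63733714 0.2378738 ] board uv 0.10472929338515614 0.02625330031357144
```

Emit:
jog_arm:
  rows:
    - [[0,0,6],[0,0,0],0]
    - [[0,0,6],[0,0,0],0]
    - [[0,0,0],[0,0,0],0]
    - [[0,0,-5],[0,0,0],0]
    - [[-15,0,0],[0,0,0],0]
    - [[-40,0,0],[0,0,0],0]
    - [[-55,0,0],[0,0,0],70]
    - [[-30,0,-60],[0,0,0],70]

```text
t: 5.92
tcp_pos: [0.5291, 0.2134, 0.1665]
tool_rot: [0.708, -0.046, 0.703, 0.047]
force: [-0.5, 0.6, 0.2]
opening: 0.418
```

Emit:
jog_arm:
  rows:
    - [[0,0,-60],[0,0,0],70]
    - [[0,0,0],[-0.18,0,0],70]
    - [[0,0,0],[-0.18,0,0],70]
    - [[0,0,0],[-0.18,0,0],70]
    - [[0,0,0],[-0.18,0,0],70]
    - [[0,0,0],[-0.18,0,0],70]
    - [[0,0,0],[-0.18,0,0],70]

```text
t: 6.8
tcp_pos: [0.4666, 0.2052, 0.1642]
tool_rot: [0.58, -0.405, 0.579, 0.404]
force: [0.2, 0.2, -0.5]
opening: 0.7
```

```bash
python3 - <<'E'
from h import *
c=optics.read_camera("top");s=optics.read_camera("side")
o=readout.get_obs(); print(o["tcp_pos"],zyaw()[0],o["force"],o["q"])
for k,z in((c,.033),(s,.031)):
    for b in blobs(red(k),20): print(b[0],b[1],ray(k,b[1],z)[0,:2])
cv2.imwrite("pics/clear.png",c["img"][100:300,180:460].repeat(2,0).repeat(2,1))
g=cv2.cvtColor(c["img"],cv2.COLOR_BGR2GRAY); m=(g<60).astype(np.uint8)|red(c).astype(np.uint8)
sub=np.zeros_like(m); sub[150:192,210:265]=m[150:192,210:265]
for k in cv2.findContours(sub,0,1)[0]:
    if cv2.contourArea(k)>30: print(cv2.minAreaRect(ray(c,k[:,0],.033)[:,:2].astype(np.float32)))
E
```

```text
[0.46670781 0.20519931 0.16403057] 69.59401008207386 [ 0.21462877  0.25974586 -0.26933568] [ 2.49488802e-01  2.19670792e-01 -2.05757889e-01  1.14405491e+00
  4.04104794e-05  6.05640951e-01]
70 [336.3 169.6] [ 0.65118318 -0.0732521 ]
93 [232.8 172.4] [0.64894234 0.23013839]
47 [290.  180.1] [ 0.66505795 -0.11876809]
109 [247.2 263. ] [0.64936277 0.23964772]
((0.6500965356826782, 0.2309570610523224), (0.10044565796852112, 0.034165315330028534), 7.677367687225342)
```

View pics/clear.png

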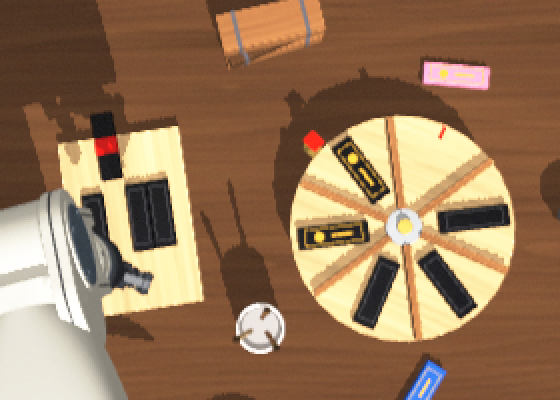

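The banded stick is clear of the row by about 20 mm, at (0.650, 0.231) with yaw 7.7°, and the other three haven't moved. Next I'll turn the dial by gripping the fence on the clockwise side of the empty bay.

```bash
python3 - <<'E'
from h import *
C=np.array([.5163,-.1945]); f=lambda a,r: C+r*np.array([np.cos(np.radians(a)),np.sin(np.radians(a))])
a=-54.2; t=f(a,.12); print(t)
y=plan([.58,.12,.25],60,3); plan([*t,.14],a+90,7,[.58,.12,.25],y)
b=a+68.6; plan([*f(b,.12),.079],b+90,10,[*t,.079],a+90)
E
```

```text
[ 0.58649492 -0.29182766]
n 3 shift [-28.7 -46.  -10.9] turn 0.0558 yaw 69.59 -> 60.0
n 7 shift [ 15.7 -39.1 -44.5] turn 0.0603 yaw 60.0 -> 35.8
n 10 shift [ 0.   0.9 14.3] turn -0.1197 yaw 35.8 -> 104.4
```

Emit:
jog_arm:
  rows:
    - [[-28.7,-46,-10.9],[0.0558,0,0],35]
    - [[-28.7,-46,-10.9],[0.0558,0,0],35]
    - [[-28.7,-46,-10.9],[0.0558,0,0],35]
    - [[15.7,-39.1,-44.5],[0.0603,0,0],35]
    - [[15.7,-39.1,-44.5],[0.0603,0,0],35]
    - [[15.7,-39.1,-44.5],[0.0603,0,0],35]
    - [[15.7,-39.1,-44.5],[0.0603,0,0],35]
    - [[15.7,-39.1,-44.5],[0.0603,0,0],35]

```text
t: 7.9
tcp_pos: [0.6016, -0.1764, 0.1708]
tool_rot: [0.66, -0.255, 0.659, 0.254]
force: [0.6, 0.4, -0.6]
opening: 0.346
```

Emit:
jog_arm:
  rows:
    - [[15.7,-39.1,-44.5],[0.0603,0,0],35]
    - [[15.7,-39.1,-44.5],[0.0603,0,0],35]
    - [[0,0,0],[0,0,0],35]
    - [[0,0,0],[0,0,0],35]
    - [[0,0,0],[0,0,0],35]

```text
t: 8.52
tcp_pos: [0.5861, -0.2907, 0.14]
tool_rot: [0.673, -0.217, 0.673, 0.217]
force: [-0.0, -0.3, 0.0]
opening: 0.353
```

```bash
python3 - <<'E'
from h import *
y=plan([.5865,-.2918,.079],35.8,1); o=readout.get_obs(); print(o["t"],o["tcp_pos"])
E
```

```text
n 1 shift [61.  -1.1 -0.3] turn -0.0017 yaw 35.71 -> 35.8
8.525 [ 0.58611613 -0.29069323  0.14002645]
```

Next I descend astride the fence and close gently on it.

Emit:
jog_arm:
  rows:
    - [[20,-0.5,0],[0,0,0],35]
    - [[20,0,0],[0,0,0],35]
    - [[14,0,0],[0,0,0],35]
    - [[7,0,0],[0,0,0],35]
    - [[0,0,0],[0,0,0],25]
    - [[0,0,0],[0,0,0],18]
    - [[0,0,0],[0,0,0],8]
    - [[0,0,0],[0,0,0],8]
  squeeze: 20

```text
t: 9.52
tcp_pos: [0.5864, -0.2924, 0.079]
tool_rot: [0.674, -0.217, 0.673, 0.216]
force: [2.1, 2.4, 5.0]
opening: 0.112
```

```bash
python3 - <<'E'
from h import *
c=optics.read_camera("top"); s=optics.read_camera("side")
a=s["img"][100:240,240:460]; cv2.imwrite("pics/fence.png",cv2.resize(a,None,fx=3,fy=3)); o=readout.get_obs(); print(o["tcp_pos"],o["force"],o["opening"],zyaw()[0])
E
```

```text
[ 0.5864157  -0.29234104  0.07894105] [1.22441418 2.03960954 5.82078622] 0.1127647671766539 35.68498154177622
```

View pics/fence.png

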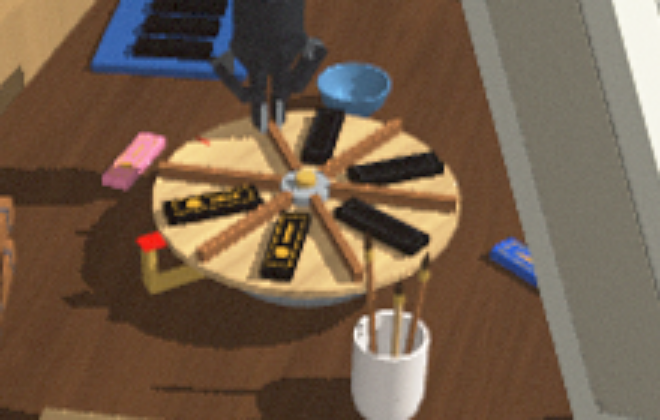

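Emit:
jog_arm:
  rows:
    - [[0,0.08,4.5],[-0.0374,0,0],8]
    - [[0,0.08,4.5],[-0.0374,0,0],8]
    - [[0,0.34,9],[-0.0748,0,0],8]
    - [[0,0.34,9],[-0.0748,0,0],8]
    - [[0,0.34,9],[-0.0748,0,0],8]
    - [[0,0.34,9],[-0.0748,0,0],8]
    - [[0,0.34,9],[-0.0748,0,0],8]
    - [[0,0.34,9],[-0.0748,0,0],8]

```text
t: 10.62
tcp_pos: [0.6276, -0.2447, 0.079]
tool_rot: [0.595, -0.386, 0.593, 0.383]
force: [9.4, -0.9, 0.7]
opening: 0.108
```

Emit:
jog_arm:
  rows:
    - [[0,0.34,9],[-0.0748,0,0],8]
    - [[0,0.34,9],[-0.0748,0,0],8]
    - [[0,0.34,9],[-0.0748,0,0],8]
    - [[0,0.34,9],[-0.0748,0,0],8]
    - [[0,0.34,9],[-0.0748,0,0],8]
    - [[0,0.34,9],[-0.0748,0,0],8]
    - [[0,0.34,9],[-0.0748,0,0],8]
    - [[0,0.34,9],[-0.0748,0,0],8]

```text
t: 11.62
tcp_pos: [0.639, -0.1728, 0.079]
tool_rot: [-0.456, 0.545, -0.451, -0.54]
force: [21.2, 6.0, -4.6]
opening: 0.11
```

Emit:
jog_arm:
  rows:
    - [[0,0.08,4.5],[-0.0374,0,0],8]
    - [[0,0.08,4.5],[-0.0374,0,0],8]
    - [[0,0,0],[0,0,0],8]
    - [[0,0,0],[0,0,0],8]
    - [[0,0,0],[0,0,0],8]

```text
t: 12.25
tcp_pos: [0.6373, -0.1636, 0.0791]
tool_rot: [-0.436, 0.561, -0.431, -0.556]
force: [22.1, 8.9, -5.3]
opening: 0.11
```

```bash
cat >> h.py <<'E'
C=np.array([.5163,-.1945])
def dialang(c):
    out={}
    for b in blobs(red(c),2):
        for z in (.0755,):
            w=ray(c,b[1] if b[0]<3 else redw(c,*b[1].round().astype(int),5),z)[0,:2]-C; r=np.hypot(*w)
            if r<.2: print("red",b[0],b[1],"r",r.round(4),"ang",np.degrees(np.arctan2(w[1],w[0])).round(2))
E
python3 - <<'E'
from h import *
for n in("top","side"): k=optics.read_camera(n); print(n); dialang(k)
o=readout.get_obs(); t=o["tcp_pos"][:2]-C; print(o["tcp_pos"],o["force"],o["opening"],zyaw()[0],np.hypot(*t),np.degrees(np.arctan2(t[1],t[0])))
E
```

```text
top
red 72 [336.3 169.7] r 0.1768 ang 44.44
red 4 [344.5 175.5] r 0.1578 ang 42.96
side
red 46 [289.9 180.1] r 0.1806 ang 45.84
[ 0.63732242 -0.16357965  0.07904012] [21.53742608  7.25032603 -4.10027445] 0.11278689044925175 104.3614530318141 0.12490994864592736 14.33205662116638
```

Emit:
jog_arm:
  rows:
    - [[0,0,0],[0,0,0],20]
    - [[0,0,0],[0,0,0],30]
    - [[0,0,0],[0,0,0],30]
    - [[-10,0,0],[0,0,0],30]
    - [[-30,0,0],[0,0,0],30]
    - [[-45,0,0],[0,0,0],30]

```text
t: 13.1
tcp_pos: [0.6316, -0.1647, 0.1636]
tool_rot: [0.434, -0.557, 0.434, 0.559]
force: [0.2, -0.5, -0.2]
opening: 0.299
```

```bash
python3 - <<'E'
from h import *
o=readout.get_obs(); print(o["tcp_pos"],zyaw()[0]); plan([.650,.2312,.09],97.7,8)
E
```

```text
[ 0.63161682 -0.16468598  0.16360581] 104.24809042788657
n 8 shift [  9.2 -12.   48.1] turn 0.0143 yaw 104.25 -> 97.7
```

Emit:
jog_arm:
  rows:
    - [[0,-12,48.1],[0.0143,0,0],65]
    - [[0,-12,48.1],[0.0143,0,0],65]
    - [[0,-12,48.1],[0.0143,0,0],65]
    - [[0,-12,48.1],[0.0143,0,0],65]
    - [[0,-12,48.1],[0.0143,0,0],65]
    - [[0,-12,48.1],[0.0143,0,0],65]
    - [[33,-12,48.1],[0.0143,0,0],65]
    - [[40,-12,48.1],[0.0143,0,0],65]

```text
t: 14.1
tcp_pos: [0.651, 0.2319, 0.0919]
tool_rot: [-0.466, 0.533, -0.465, -0.532]
force: [1.4, -0.3, 1.2]
opening: 0.651
```

Emit:
jog_arm:
  rows:
    - [[0,0,0],[0,0,0],65]
    - [[0,0,0],[0,0,0],65]
    - [[0,0,0],[0,0,0],65]

```text
t: 14.48
tcp_pos: [0.6511, 0.2292, 0.0925]
tool_rot: [-0.466, 0.533, -0.465, -0.532]
force: [-0.0, -1.1, -0.5]
opening: 0.651
```

```bash
python3 - <<'E'
from h import *
o=readout.get_obs(); print(o["tcp_pos"],zyaw()[0]); plan([.650,.2312,.020],97.7,1)
c=optics.read_camera("top"); dialang(c)
im=c["img"]; h=cv2.cvtColor(im,cv2.COLOR_BGR2HSV)
# sticks on dial: black blobs
g=im.max(2); m=np.zeros_like(g); yy,xx=np.mgrid[:400,:640]; D=np.hypot(xx-381,yy-214)
m=((g<75)&(D<56)).astype(np.uint8); m=cv2.morphologyEx(m,cv2.MORPH_CLOSE,np.ones((3,3)))
for k in cv2.findContours(m,0,1)[0]:
    if cv2.contourArea(k)>150:
        w=ray(c,k[:,0],.088)[:,:2].astype(np.float32); r=cv2.minAreaRect(w); d=np.array(r[0])-C; print("stick",r,"pos ang",np.degrees(np.arctan2(d[1],d[0])).round(1),np.hypot(*d).round(3))
# hub
m=((h[...,1]<60)&(h[...,2]>90)&(D<14)).astype(np.uint8); k=max(cv2.findContours(m,0,1)[0],key=cv2.contourArea); print("hub",cv2.minEnclosingCircle(ray(c,k[:,0],.092)[:,:2].astype(np.float32)))
cv2.imwrite("pics/dial2.png",cv2.resize(im[152:276,318:446],(620,600),interpolation=cv2.INTER_CUBIC))
E
```

```text
[0.65113361 0.22920363 0.09250031] 97.6348816440419
n 1 shift [72.5  0.9  2.1] turn -0.0011 yaw 97.63 -> 97.7
red 72 [336.3 169.6] r 0.1769 ang 44.45
red 4 [344.5 175.5] r 0.1581 ang 42.97
stick ((0.42223381996154785, -0.16214275360107422), (0.03154991567134857, 0.0959496796131134), 72.3291244506836) pos ang 161.0 0.099
stick ((0.44237974286079407, -0.2601509094238281), (0.09611358493566513, 0.029886936768889427), 43.32652282714844) pos ang -138.4 0.099
stick ((0.5380108952522278, -0.28991109132766724), (0.028599722310900688, 0.0985332652926445), 12.62423038482666) pos ang -77.2 0.098
stick ((0.6113167405128479, -0.2227245420217514), (0.03164291754364967, 0.09845323115587234), 72.42813110351562) pos ang -16.5 0.099
hub ((0.5163410305976868, -0.1921888291835785), 0.026310119777917862)
```

View pics/dial2.png

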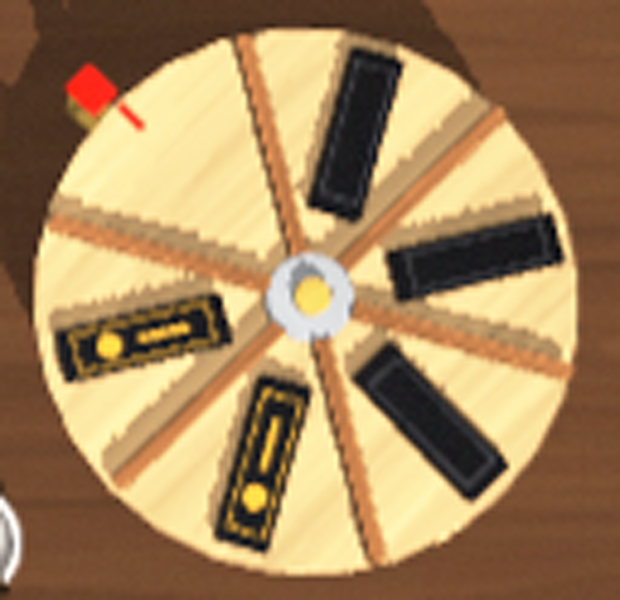

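```bash
sed -i 's/^C=.*/C=np.array([.5163,-.1927])/' h.py; cat >> h.py <<'E'
def fences(c):
    im=c["img"]; h=cv2.cvtColor(im,cv2.COLOR_BGR2HSV)
    m=(h[...,1]>115)&(h[...,2]>90)&(h[...,0]<16)&~red(c)
    ys,xs=np.nonzero(m); w=ray(c,np.c_[xs,ys],.089)[:,:2]-C; r=np.hypot(*w.T); k=(r>.05)&(r<.148)
    w=w[k]; r=r[k]; a=np.degrees(np.arctan2(w[:,1],w[:,0])); 
    ph=np.angle(np.exp(1j*np.radians(6*a)).mean())
    base=np.degrees(ph)/6; out=[]
    for i in range(6):
        d=(a-base-60*i+180)%360-180; s=np.abs(d)<9
        if s.sum()<15: out.append((i,int(s.sum()))); continue
        q=w[s]; l=cv2.fitLine(q.astype(np.float32),cv2.DIST_HUBER,0,.01,.01).ravel()
        out.append((round((base+60*i+180)%360-180,1),int(s.sum()),round(float(np.median(d[s])),2),round((np.degrees(np.arctan2(l[1],l[0]))-base-60*i+90)%180-90,2)))
    med=np.mean([o[2] for o in out if len(o)>2]); print(out); print("base",round(base,2),"bay centrelines mod60:",round((base+med+30)%60,2)); 
E
python3 - <<'E'
from h import *
c=optics.read_camera("top"); fences(c); dialang(c)
print("before:"); c["img"]=cv2.imread("pics/top0.png"); fences(c); dialang(c)
E
```

```text
[(np.float64(12.4), 142, 0.13, np.float64(0.21)), (np.float64(72.4), 148, -0.52, np.float64(-0.01)), (np.float64(132.4), 135, -0.23, np.float64(-0.77)), (np.float64(-167.6), 146, -0.38, np.float64(-0.41)), (np.float64(-107.6), 146, 0.71, np.float64(0.15)), (np.float64(-47.6), 127, 0.29, np.float64(1.08))]
base 12.4 bay centrelines mod60: 42.4
red 72 [336.3 169.6] r 0.1756 ang 44.01
red 4 [344.5 175.5] r 0.1569 ang 42.49
before:
[(np.float64(5.4), 136, 0.48, np.float64(-0.05)), (np.float64(65.4), 130, -0.38, np.float64(-0.09)), (np.float64(125.4), 113, -0.7, np.float64(-0.55)), (np.float64(-174.6), 140, -0.53, np.float64(-0.43)), (np.float64(-114.6), 137, 0.5, np.float64(0.01)), (np.float64(-54.6), 118, 0.52, np.float64(0.51))]
base 5.42 bay centrelines mod60: 35.41
red 68 [336.2 169.6] r 0.1758 ang 43.98
red 5 [400.8 166. ] r 0.1481 ang -24.83
```

Emit:
jog_arm:
  rows:
    - [[20,0,0],[0,0,0],65]
    - [[24,0,1],[0,0,0],65]
    - [[18,0,0.5],[0,0,0],65]
    - [[8,0,0],[0,0,0],65]
    - [[0,0,0],[0,0,0],65]
    - [[0,0,0],[0,0,0],55]

```text
t: 15.32
tcp_pos: [0.6507, 0.2316, 0.0219]
tool_rot: [-0.466, 0.533, -0.465, -0.532]
force: [0.1, 0.2, 0.2]
opening: 0.55
```

Emit:
jog_arm:
  rows:
    - [[1.5,0,0],[0,0,0],48]
    - [[0,0,0],[0,0,0],42]
    - [[0,0,0],[0,0,0],30]
    - [[0,0,0],[0,0,0],30]
    - [[0,0,0],[0,0,0],30]
    - [[-6,0,0],[0,0,0],30]
    - [[-15,0,0],[0,0,0],30]
  squeeze: 35

```text
t: 16.2
tcp_pos: [0.6495, 0.2316, 0.0401]
tool_rot: [0.465, -0.532, 0.466, 0.533]
force: [-0.4, 0.3, -0.1]
opening: 0.365
```

```bash
python3 - <<'E'
from h import *
c=optics.read_camera("top"); s=optics.read_camera("side")
o=readout.get_obs(); print(o["tcp_pos"],zyaw()[0],o["opening"],o["force"])
a=cv2.resize(s["img"][200:300,200:350],None,fx=4,fy=4); cv2.imwrite("pics/grasp.png",a)
E
```

```text
[0.65113129 0.23196277 0.04256364] 97.70910015747249 0.3632189565513127 [ 0.03709498 -0.18866663 -0.05740813]
```

View pics/grasp.png

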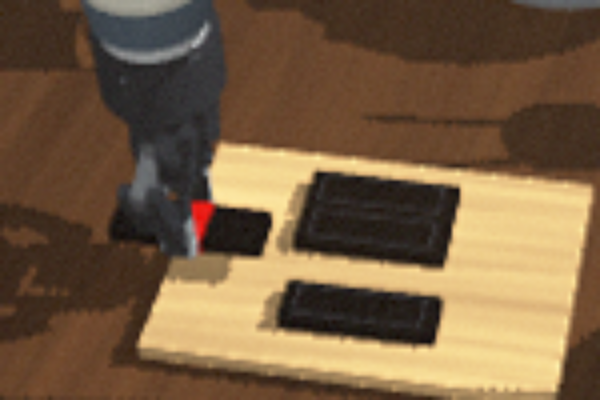

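Emit:
jog_arm:
  rows:
    - [[-20,0,0],[0,0,0],30]
    - [[-40,0,0],[0,0,0],30]
    - [[-40,0,0],[0,0,0],30]
    - [[-20,0,0],[0,0,0],30]
    - [[0,0,0],[0,0,0],30]
    - [[0,0,0],[0,0,0],30]

```text
t: 17.05
tcp_pos: [0.6497, 0.2316, 0.1592]
tool_rot: [0.465, -0.532, 0.466, 0.533]
force: [-0.1, 1.1, -0.6]
opening: 0.363
```

```bash
python3 - <<'E'
from h import *
o=readout.get_obs(); print(o["t"],o["tcp_pos"],zyaw()[0],o["opening"],o["force"]); plan([.5901,-.1253,.130],132.4,10)
E
```

```text
17.05 [0.64971652 0.23164542 0.15917031] 97.70670592281408 0.3626366612160263 [-0.14498428  1.0707888  -0.55716066]
n 10 shift [  2.9  19.9 -30.9] turn -0.0606 yaw 97.71 -> 132.4
```

Emit:
jog_arm:
  rows:
    - [[2.9,19.9,-30.9],[-0.0606,0,0],30]
    - [[2.9,19.9,-30.9],[-0.0606,0,0],30]
    - [[2.9,19.9,-30.9],[-0.0606,0,0],30]
    - [[2.9,19.9,-30.9],[-0.0606,0,0],30]
    - [[2.9,19.9,-30.9],[-0.0606,0,0],30]
    - [[2.9,19.9,-30.9],[-0.0606,0,0],30]
    - [[2.9,19.9,-30.9],[-0.0606,0,0],30]
    - [[2.9,19.9,-30.9],[-0.0606,0,0],30]

```text
t: 18.05
tcp_pos: [0.584, -0.0531, 0.1357]
tool_rot: [0.323, -0.628, 0.323, 0.63]
force: [-0.0, 0.2, -1.9]
opening: 0.368
```

Emit:
jog_arm:
  rows:
    - [[2.9,19.9,-30.9],[-0.0606,0,0],30]
    - [[2.9,19.9,-30.9],[-0.0606,0,0],30]
    - [[0,0,0],[0,0,0],30]
    - [[0,0,0],[0,0,0],30]
    - [[0,0,0],[0,0,0],30]
    - [[0,0,0],[0,0,0],30]

```text
t: 18.8
tcp_pos: [0.5907, -0.1244, 0.1314]
tool_rot: [0.285, -0.647, 0.285, 0.647]
force: [-0.0, -0.1, -1.3]
opening: 0.362
```

```bash
python3 - <<'E'
from h import *
o=readout.get_obs(); print(o["t"],o["tcp_pos"],zyaw()[0],o["opening"],o["force"]); plan([.5901,-.1253,.0765],132.4,1)
c=optics.read_camera("top"); dialang(c); s=optics.read_camera("side"); 
print([(b[0],b[1],ray(s,b[1],.142)[0]) for b in blobs(red(s),8)])
cv2.imwrite("pics/above.png",np.vstack([cv2.resize(c["img"][150:250,300:450],(600,300)),cv2.resize(s["img"][90:210,230:470],(600,300))]))
E
```

```text
18.8 [ 0.59068667 -0.12442499  0.13144159] 132.4862654836962 0.3616141705052743 [-0.03074585 -0.08232955 -1.32179988]
n 1 shift [54.9  1.  -0.2] turn 0.0015 yaw 132.49 -> 132.4
red 70 [336.2 169.7] r 0.1757 ang 44.01
[(np.int32(13), array([308.7, 152.2]), array([ 0.6022538 , -0.12784281,  0.142     ])), (np.int32(46), array([289.9, 180.1]), array([0.60866879, 0.01578416, 0.142     ]))]
```

View pics/above.png

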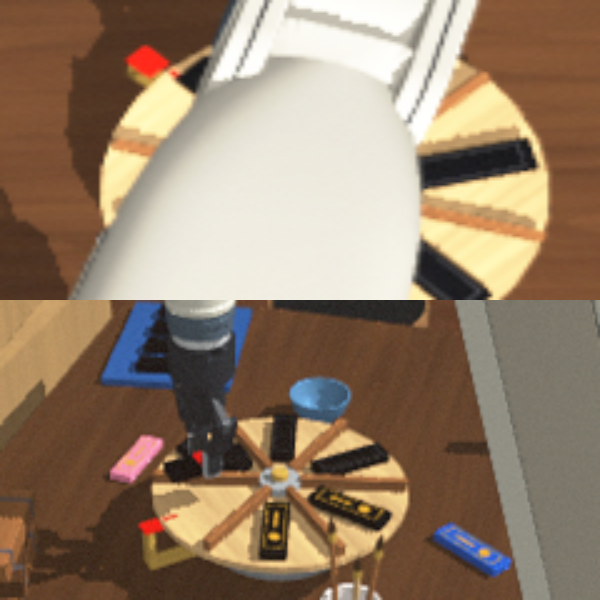

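Emit:
jog_arm:
  rows:
    - [[15,0.5,0],[0,0,0],30]
    - [[20,0,0],[0,0,0],30]
    - [[10,0,0],[0,0,0],30]
    - [[5,0,0],[0,0,0],30]
    - [[2.5,0,0],[0,0,0],30]
    - [[0,0,0],[0,0,0],30]
    - [[0,0,0],[0,0,0],30]

```text
t: 19.77
tcp_pos: [0.5906, -0.1258, 0.0793]
tool_rot: [-0.285, 0.647, -0.285, -0.647]
force: [-0.0, -0.2, -0.5]
opening: 0.362
```

```bash
python3 - <<'E'
from h import *
o=readout.get_obs(); print(o["t"],o["tcp_pos"],zyaw()[0],o["opening"],o["force"])
E
```

```text
19.775 [ 0.59057145 -0.12575017  0.07933563] 132.42881592421375 0.3623761883149076 [-0.03701053 -0.16199539 -0.48292974]
```

Lower by a millimetre per row until contact shows in the force.

Emit:
jog_arm:
  rows:
    - [[1,0,0],[0,0,0],30]
    - [[1,0,0],[0,0,0],30]
    - [[0.7,0,0],[0,0,0],30]
    - [[0,0,0],[0,0,0],30]

```text
t: 20.27
tcp_pos: [0.5903, -0.1257, 0.0761]
tool_rot: [0.285, -0.647, 0.285, 0.647]
force: [-0.2, -0.4, -0.3]
opening: 0.363
```

Emit:
jog_arm:
  rows:
    - [[0.5,0,0],[0,0,0],30]
    - [[0.5,0,0],[0,0,0],30]
    - [[0,0,0],[0,0,0],30]

```text
t: 20.65
tcp_pos: [0.5903, -0.1257, 0.0751]
tool_rot: [0.285, -0.647, 0.285, 0.647]
force: [-0.4, 0.3, 0.1]
opening: 0.362
```

Emit:
jog_arm:
  rows:
    - [[0.4,0,0],[0,0,0],30]
    - [[0.4,0,0],[0,0,0],30]
    - [[0,0,0],[0,0,0],30]

```text
t: 21.02
tcp_pos: [0.5904, -0.1258, 0.0748]
tool_rot: [-0.285, 0.647, -0.285, -0.647]
force: [-1.7, 0.3, 5.3]
opening: 0.366
```

Contact at 5 N. I'll release slowly, lift straight up and clear the dial for a look.

Emit:
jog_arm:
  rows:
    - [[-0.3,0,0],[0,0,0],38]
    - [[0,0,0],[0,0,0],42]
    - [[0,0,0],[0,0,0],48]
    - [[0,0,0],[0,0,0],52]
    - [[-8,0,0],[0,0,0],52]
    - [[-25,0,0],[0,0,0],52]
    - [[-45,0,0],[0,0,0],52]
    - [[-40,0,0],[0,0,0],40]

```text
t: 22.02
tcp_pos: [0.5903, -0.1257, 0.1948]
tool_rot: [-0.285, 0.647, -0.285, -0.647]
force: [1.2, -1.2, -0.3]
opening: 0.403
```

Emit:
jog_arm:
  rows:
    - [[0,40,-40],[0,0,0],35]
    - [[0,40,-40],[0,0,0],35]
    - [[0,40,-40],[0,0,0],35]
    - [[0,40,-40],[0,0,0],35]
    - [[0,0,0],[0,0,0],35]
    - [[0,0,0],[0,0,0],35]

```text
t: 22.78
tcp_pos: [0.58, -0.3517, 0.1928]
tool_rot: [0.286, -0.647, 0.285, 0.647]
force: [-0.5, 0.6, -0.3]
opening: 0.352
```

```bash
cat >> h.py <<'E'
def sticks(c):
    im=c["img"]; g=im.max(2); yy,xx=np.mgrid[:400,:640]; D=np.hypot(xx-381,yy-214)
    rd=red(c); rd[:,:]&=(D<50)
    m=(((g<75)|rd)&(D<56)).astype(np.uint8); m=cv2.morphologyEx(m,cv2.MORPH_CLOSE,np.ones((3,3)))
    for k in cv2.findContours(m,0,1)[0]:
        if cv2.contourArea(k)>150:
            w=ray(c,k[:,0],.088)[:,:2].astype(np.float32); (p,sz,a)=cv2.minAreaRect(w); a=a if sz[0]>sz[1] else a+90
            d=np.array(p)-C; pa=np.degrees(np.arctan2(d[1],d[0])); print("stick at ang",pa.round(1),"r",np.hypot(*d).round(4),"yaw-ang",round((a-pa+90)%180-90,1))
E
python3 - <<'E'
from h import *
o=readout.get_obs(); print(o["t"],o["tcp_pos"],zyaw()[0])
c=optics.read_camera("top"); fences(c); dialang(c); sticks(c)
cv2.imwrite("pics/loaded.png",cv2.resize(c["img"][152:276,318:446],(620,600),interpolation=cv2.INTER_CUBIC))
E
```

```text
22.775 [ 0.57997814 -0.35166613  0.19281478] 132.39016312859758
[(np.float64(12.3), 147, -0.32, np.float64(-0.41)), (np.float64(72.3), 159, -0.37, np.float64(-0.15)), (np.float64(132.3), 138, -0.11, np.float64(-0.45)), (np.float64(-167.7), 149, 0.0, np.float64(0.21)), (np.float64(-107.7), 134, 0.63, np.float64(0.06)), (np.float64(-47.7), 134, 0.24, np.float64(0.72))]
base 12.31 bay centrelines mod60: 42.32
red 73 [336.4 169.6] r 0.1756 ang 44.02
red 2 [343.5 174.5] r 0.1525 ang 42.07
red 103 [358.2 187.7] r 0.0967 ang 39.78
stick at ang 161.8 r 0.099 yaw-ang 0.1
stick at ang -137.7 r 0.0892 yaw-ang 1.1
stick at ang 101.8 r 0.0846 yaw-ang 0.1
stick at ang -77.3 r 0.0995 yaw-ang 0.4
stick at ang 40.8 r 0.0962 yaw-ang 2.5
stick at ang -17.5 r 0.0997 yaw-ang -0.2
```

View pics/loaded.png

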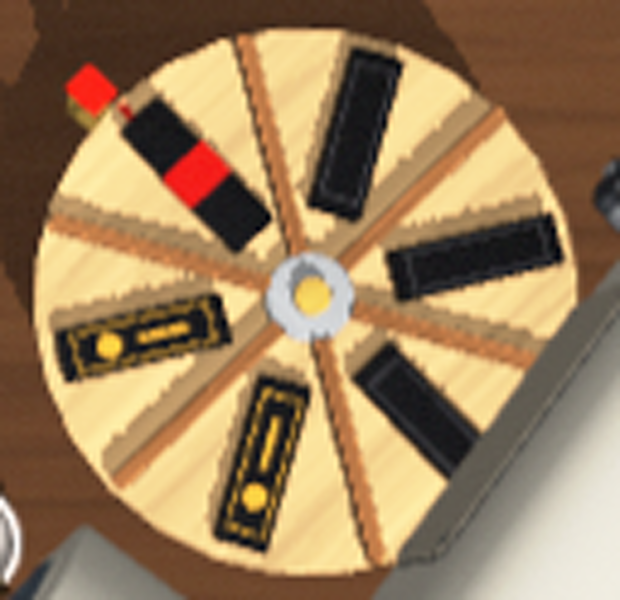

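The stick lies flat in the bay, about 3 mm inward and 2 mm sideways of centre, with yaw within about 1°. The bay is at 42.3° against the pointer's 44.0°, so I'll turn the dial by +1.7°, closing on the same fence with the jaws centred where it should end up.

```bash
python3 - <<'E'
from h import *
plan([.6326,-.161,.13],104,6)
E
```

```text
n 6 shift [ 10.5 -23.9  23. ] turn 0.0828 yaw 132.45 -> 104.0
```

Emit:
jog_arm:
  rows:
    - [[10.5,-23.9,23],[0.0828,0,0],35]
    - [[10.5,-23.9,23],[0.0828,0,0],35]
    - [[10.5,-23.9,23],[0.0828,0,0],35]
    - [[10.5,-23.9,23],[0.0828,0,0],35]
    - [[10.5,-23.9,23],[0.0828,0,0],35]
    - [[10.5,-23.9,23],[0.0828,0,0],35]
    - [[0,0,0],[0,0,0],35]
    - [[0,0,0],[0,0,0],35]

```text
t: 23.82
tcp_pos: [0.6329, -0.1611, 0.1303]
tool_rot: [-0.435, 0.558, -0.435, -0.557]
force: [0.6, 0.1, 0.4]
opening: 0.348
```

```bash
python3 - <<'E'
from h import *
o=readout.get_obs(); print(o["tcp_pos"],o["opening"]);plan([.6326,-.161,.079],104,1)
E
```

```text
[ 0.63293286 -0.16107742  0.13033529] 0.3482894418556581
n 1 shift [51.3  0.3  0.2] turn 0.002 yaw 104.11 -> 104.0
```

Emit:
jog_arm:
  rows:
    - [[20,0,0],[0,0,0],35]
    - [[20,0,0],[0,0,0],35]
    - [[8,0,0],[0,0,0],35]
    - [[3,0,0],[0,0,0],35]
    - [[0,0,0],[0,0,0],28]
    - [[0,0,0],[0,0,0],24]
    - [[0,0,0],[0,0,0],21]
    - [[0,0,0],[0,0,0],19]
  squeeze: 20

```text
t: 24.82
tcp_pos: [0.633, -0.1619, 0.0789]
tool_rot: [-0.436, 0.557, -0.435, -0.557]
force: [-0.0, -0.3, -0.4]
opening: 0.193
```

Emit:
jog_arm:
  rows:
    - [[0,0,0],[0,0,0],17]
    - [[0,0,0],[0,0,0],15]
    - [[0,0,0],[0,0,0],13]
    - [[0,0,0],[0,0,0],10]
    - [[0,0,0],[0,0,0],10]
    - [[0,0,0],[0,0,0],10]

```text
t: 25.58
tcp_pos: [0.6329, -0.1618, 0.0788]
tool_rot: [-0.436, 0.557, -0.435, -0.557]
force: [-1.4, 0.5, 1.9]
opening: 0.112
```

Emit:
jog_arm:
  rows:
    - [[0,0,0],[0,0,0],14]
    - [[0,0,0],[0,0,0],20]
    - [[0,0,0],[0,0,0],30]
    - [[0,0,0],[0,0,0],35]
    - [[-15,0,0],[0,0,0],35]
    - [[-40,0,0],[0,0,0],35]
    - [[-40,0,0],[0,0,0],35]

```text
t: 26.45
tcp_pos: [0.6328, -0.1619, 0.1758]
tool_rot: [-0.436, 0.557, -0.436, -0.557]
force: [0.2, -0.3, 0.3]
opening: 0.349
```

Emit:
jog_arm:
  rows:
    - [[0,0,-50],[0,0,0],35]
    - [[0,0,-50],[0,0,0],35]
    - [[0,0,-50],[0,0,0],35]
    - [[0,0,-50],[0,0,0],35]
    - [[0,0,-20],[0,0,0],35]
    - [[0,0,0],[0,0,0],35]
    - [[0,0,0],[0,0,0],35]

```text
t: 27.32
tcp_pos: [0.686, -0.3745, 0.1744]
tool_rot: [-0.435, 0.557, -0.435, -0.557]
force: [-0.2, 0.0, -0.5]
opening: 0.351
```

```bash
python3 - <<'E'
from h import *
o=readout.get_obs(); print(o["t"],o["tcp_pos"],o["joint_vel"].round(3))
c=optics.read_camera("top"); fences(c); dialang(c); sticks(c)
cv2.imwrite("pics/final.png",cv2.resize(c["img"][90:290,130:500],(740,400),interpolation=cv2.INTER_CUBIC))
E
```

```text
27.325 [ 0.68601629 -0.37451675  0.17437786] [ 0.011 -0.01  -0.008 -0.004 -0.001 -0.003]
[(np.float64(13.5), 150, -0.02, np.float64(0.02)), (np.float64(73.5), 157, -0.25, np.float64(0.06)), (2, 0), (3, 1), (np.float64(-106.5), 29, 0.95, np.float64(16.01)), (np.float64(-46.5), 125, 0.31, np.float64(0.32))]
base 13.55 bay centrelines mod60: 43.8
red 73 [336.3 169.7] r 0.1755 ang 44.02
red 3 [342.7 175.3] r 0.1665 ang 43.08
red 104 [357.7 188.3] r 0.0966 ang 40.57
stick at ang 42.0 r 0.0971 yaw-ang 1.4
stick at ang -16.2 r 0.0997 yaw-ang -0.0
```

View pics/final.png

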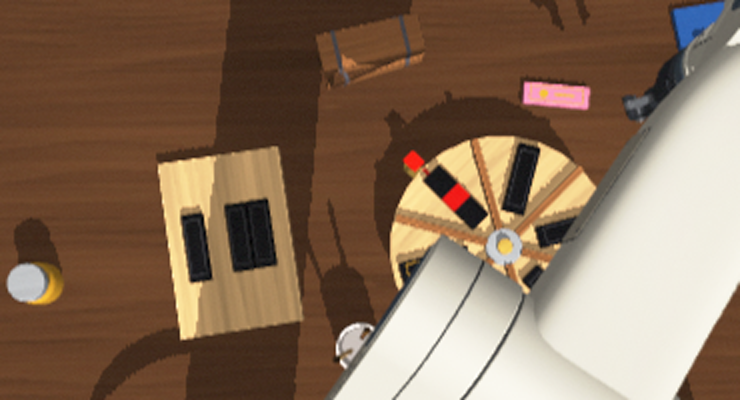

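```bash
python3 - <<'E'
from h import *
c=optics.read_camera("top"); dialang(c); print(workorder.finish_job(), readout.get_obs()["t"])
E
```

```text
red 73 [336.4 169.6] r 0.1755 ang 44.02
red 3 [342.7 175.3] r 0.1666 ang 43.08
red 104 [357.7 188.3] r 0.0966 ang 40.58
the job is handed in; nothing more can be done
the job is handed in; nothing more can be done
```

The job is handed in: the red-banded stick lies in the formerly empty bay, and that bay points at the red pointer. It took about 27.5 s of the 72 s allowed.

- **Pushing clear:** I pushed the stick endways about 115 mm, until it lay some 20 mm clear of the row. The other three row sticks look unmoved in the pictures.
- **Turning:** I gripped a fence and turned the dial about 67°, leaving it roughly 1.7° short of the pointer. After loading, I closed on the same fence again to correct this.
- **Loading:** I lowered the stick until the contact force read about 5 N, then let go.

What the last checks showed:
- **Bay to pointer:** the fences put the bay at about 43.6–43.8° and the pointer at 44.0°. The short red bay mark reads about 1° off, but it was only 3 pixels.
- **Stick in the bay:** about 3 mm inward and 2–3 mm sideways of centre, with its yaw within about 1°.
- **Dial at rest:** readings from two pictures a moment apart agreed, and the arm was clear.
- **Not fully seen:** in the last picture the arm hid bays 2–4. The view just after loading showed all five other sticks in their bays, and the dial moved only about 1.5° after that. The mould stack, jar and pot looked undisturbed in that last picture. The bowl was hidden then, but looked undisturbed in the view just before I laid the stick.

During the first turn the force on the tool reached about 22 N. My estimate of the dial's centre was a few millimetres off, and I corrected it afterwards.

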